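# Press the post socket into a jewellery stand's base

### The arm

A 6-joint arm with a two-finger parallel gripper is mounted at the origin on the work surface. World frame = base frame: x ahead of the robot, y to its left, z up, the work surface at z = 0. Lengths are in m, angles in rad, forces in N, time in s.
With the tool pointing down it reaches from about 0.35 to 0.775 m from the base axis. Payload 5.5 kg.
Tool frame: the origin (TCP) lies on the centre line of the jaws, within the pads' length; the fingertips stand 11 mm ahead of it and the grasp point (between the pads) lies 8 mm behind it (env.tip_extent is the distance from the TCP to the fingertips, in m); z points along the fingers, y is the line along which they close (so a half turn about z gives the same grasp; the last joint's range is limited). The gripper opens to 85 mm and grips with 20 to 120 N. Pads are 22 mm wide; open, the fingers measure 114 mm over their backs; the gripper's body (76 mm by 85 mm) begins 54 mm behind the grasp point. The pads swing forward as they close: fully open they stand 13 mm farther back than shut.
Start: joints at [1.143, 0.313, 0.046, 1.304, 0, 1.431], TCP at [0.163, 0.551, 0.242] pointing down, gripper open.
Joint ranges: [-2.76, 2.76], [-0.86, 1.69], [-1.03, 1.26], [-2.2, 2.34], [-1.47, 1.5], [-3.14, 3.14]. Speed limits (rad/s): [2.57, 2.57, 3.14, 3.14, 3.14, 3.14].

### API

Orientations are given as a unit quaternion [w, x, y, z].
In Python, from workcell import env gives the robot as it stands.
- The arm moves only by the shell command python3 -m jog 'ROWS' [FORCE]. ROWS is JSON, a list of rows, each a list of 5 numbers: the gripper's target within -1 to 1 (shut at 1, half-way at 0, fully open at -1), then the shift along the tool's x, y, z in m, then the turn about the tool's z in degrees. In form: [[fingers, tx, ty, tz, turn], ...]. A call has 1 to 5 rows; each row shifts and turns the commanded pose from where the row before left it, along the tool's axes as they then stand; what a row does not reach is not made up. A row lasts 1/12 s, in which the tool goes at most 41.7 mm and 7.16 degrees, less where a joint would pass 70% of its speed; a pose out of reach is approached as far as the arm can. A call is refused whole if a number of a shift passes 0.0417 or a number of a turn 7.16, either way. A call with a gripper value outside its range is refused whole. The fingers move at their own pace and stop on an object; FORCE is the grip in N (left out, the last holds). Time passes only in rows, so rows that do not move let the fingers close. It gives the time, the measured TCP pose, the force, the opening and the grip force at its end, in the units of the state.
- env.get_state(): the state, without advancing time (a new reading comes with each control period).
- env.read_camera(name): name is "side" or "top" or "wrist"; returns a dict with "img" (400x640x3 uint8, red, green, blue), "fov_y" (degrees; the focal length in pixels is half the picture's height over the tangent of half this angle, whatever the lens; pixels are square), "cx", "cy" (the principal point, pixels), "T" (4x4, takes a point from camera to world coordinates). Camera axes: x right, y up, looking along -z (the intrinsics and any distortion apply to the point x, -y, -z); pixel columns grow to the right and rows downward; lengths in m; the calibration is good to about 2 mm. A picture is of the moment at which its call begins. There is no depth.
- env.hand_in(): hands the job in; it is judged then, once.
The state is a dict: "clock": time; "joint_pos": joint angles; "qvel": joint speeds; "tau": joint torques, N m; "tcp_pos": TCP position; "orientation": TCP orientation; "wrist_force": force on the tool from outside, world axes, zero at the start; "ft_torque": the same for the moment, N m; "finger_gap": finger opening in m; "grip_force": force on a finger pad.
Only numpy, scipy, OpenCV 4.12 (cv2) and the standard library are available. Lean on these libraries where they do the work, as an engineer would, in place of code of your own. Each camera call takes 0.05 s, during which the arm holds its last target. There are 200 camera calls.

### The job

Press the smaller brass post socket, nose down, into the bore of the wooden jewellery-stand block until its flange sits fully home and flush on the wood, then let go. Feel for the bore and press steadily and gently, never harder than about 35 N, and leave the larger socket, the jar and the spray can where they are.

Things in the scene. Friction and masses are not known exactly. Their poses are not given: they have to be found in the camera images.
- socket_mid (a point): Centre of the smaller brass post socket, the part to press in: a round flanged sleeve 62 mm tall, 0.2 kg, standing upright, nose down. Its collar (top 32 mm, 26 mm diameter) is meant to be gripped. This point is on the axis, 31 mm above the foot, 1 mm above the flange's top, 31 mm below the collar's top. z points up the axis.
- socket_shoulder (a point): Point on the smaller socket's axis at its shoulder (flange underside), 24 mm above the foot; z up. Flange 40 mm diameter, 6 mm thick; nose below it 24 mm diameter, 24 mm long, foot chamfered 1.5 mm. In the bore, from 7 mm deep, four sprung ribs grip the nose: pushing past them takes 8 to 15 N all the way and they hold it where left; the shoulder's landing is felt as a further rise of force.
- plinth: The stand's dark square wooden plinth, 150 x 150 x 10 mm, fixed on the counter; origin at the centre of its underside, x and y along its sides. On it stands the wooden block, 120 x 120 mm, square to the plinth and centred in the plinth's y, but up to 10 mm off centre along the plinth's x, either way: by how much is not known and must be seen or felt.
- base (a joint): How far the block has moved up (m): 0 at rest, negative when pressed down. Its flat top is 63 mm above the counter at rest. It cannot slide, but stands on soft rubber feet and sinks about 1 mm for each 8 N pressed on it. At the centre of its top is the bore, vertical, 25 mm wide and 32 mm deep.
- socket_big_mid (a point): Centre (31 mm above the foot) of the larger brass socket, the same shape and height but nose 34 mm, flange 50 mm, collar 34 mm diameter; it does not fit the bore and must be left standing where it is.
- jar: Low cream jar, 64 mm diameter, 60 mm tall, black cap; origin at the centre of its underside. Leave alone.
- can: Plain grey spray can, 52 mm diameter, 170 mm tall; origin at the centre of its underside. Leave alone.

How it is judged:
By the outcome, as a careful person would: the job done as asked, in the order asked, and still so for the second after the job is handed in, with the robot touching nothing.
It also fails if it takes over 58 s, if anything falls off the work surface, if the arm or the gripper's body presses on something with over 40 N, if the wrist force passes 120 N, or if a joint passes its speed limit or range.

## Working session

There is one attempt and no reset: what is moved stays moved. The work goes in short steps, Python scripts to look and compute and a shell command to move; the robot and the scene stay as the last step left them, time stands still between calls to the robot, and variables do not carry over. Pictures are saved under pics/ and viewed, at most 10 in all, crops included, and the job is handed in when it is done.

```bash
ls; mkdir -p pics; cat > h.py <<'E'
import numpy as np, cv2
from workcell import env
def cam(n):
    return env.read_camera(n)
def ray(c,u,v):
    f=c["img"].shape[0]/2/np.tan(np.radians(c["fov_y"])/2)
    d=np.array([(u-c["cx"])/f,-(v-c["cy"])/f,-1.]); T=np.array(c["T"])
    return T[:3,3],T[:3,:3]@d
def plane(c,u,v,z):
    o,d=ray(c,u,v); return o+d*(z-o[2])/d[2]
def proj(c,p):
    f=c["img"].shape[0]/2/np.tan(np.radians(c["fov_y"])/2)
    T=np.array(c["T"]); q=T[:3,:3].T@(np.array(p)-T[:3,3]); return c["cx"]+f*q[0]/-q[2], c["cy"]-f*q[1]/-q[2]
E
python3 - <<'E'
from h import *
s=env.get_state(); print(s)
for n in("top","side"):
    c=cam(n); print(n,{k:c[k] for k in c if k!="img"}); cv2.imwrite(f"pics/{n}0.png",c["img"][...,::-1])
E
```

```text
pics
{'clock': 0.0, 'joint_pos': array([ 1.14339142e+00,  3.14027039e-01,  4.49853356e-02,  1.30360890e+00,
       -2.06590262e-05,  1.43118022e+00]), 'qvel': array([ 0.00052505, -0.00016392, -0.0014634 , -0.00064015, -0.00080065,
        0.00021764]), 'tau': array([-9.67069104e-05, -4.80627465e+01,  2.98532581e+01,  1.93315884e-02,
        5.88906801e-06,  1.00989152e-05]), 'tcp_pos': array([0.16302153, 0.55089278, 0.24139631]), 'orientation': array([-2.49428758e-04,  1.43398274e-01,  9.89664628e-01, -8.93014490e-04]), 'wrist_force': array([ 0.18393134,  0.31009418, -0.1343114 ]), 'ft_torque': array([ 0.04593476,  0.01872365, -0.00642795]), 'grip_force': 0.0, 'finger_gap': 0.08551913230236792}
top {'fov_y': 51.766566373802924, 'cx': 322.55908440822435, 'cy': 202.97392271120563, 'T': array([[ 0.02521213,  0.98172848, -0.1886095 ,  0.44695374],
       [-0.99968134,  0.024996  , -0.00352483, -0.01731234],
       [ 0.00125406,  0.18863827,  0.98204584,  0.90972011],
       [ 0.        ,  0.        ,  0.        ,  1.        ]])}
side {'fov_y': 46.74291936448407, 'cx': 307.7668860028659, 'cy': 201.4296519491467, 'T': array([[ 0.90238518,  0.21800096, -0.37172108,  0.31018783],
       [-0.43089049,  0.46819479, -0.77144476, -0.64448251],
       [ 0.00586217,  0.85631141,  0.51642658,  0.48500282],
       [ 0.        ,  0.        ,  0.        ,  1.        ]])}
```

View pics/top0.png

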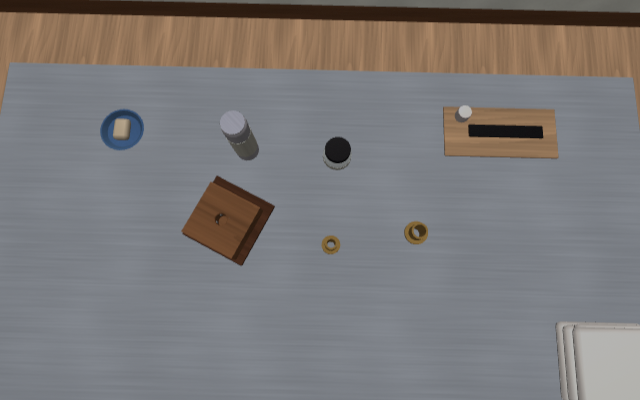

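View pics/side0.png

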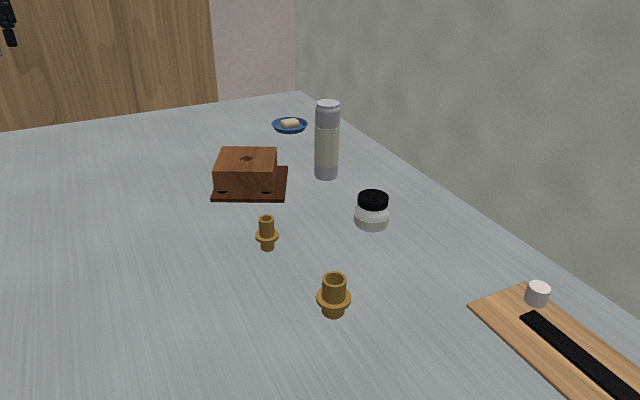

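The top view shows the small socket at (331,245), the big one at (417,232), the block with its bore near (220,218), the can at (240,135) and the jar at (337,152). The side view shows the sockets at (267,232) and (333,295) and the bore at about (246,158).

```bash
python3 - <<'E'
from h import *
c=cam("top"); img=c["img"]; hsv=cv2.cvtColor(img,cv2.COLOR_RGB2HSV)
m=cv2.inRange(hsv,(12,120,50),(30,255,255)); m[:, :300]=0; m[200:280,450:]=0;m[:200]=0;m[280:]=0
for k in cv2.findContours(m,0,2)[0]:
    if cv2.contourArea(k)>60:
        e=cv2.fitEllipse(k); print("brass",e,plane(c,*e[0],.030))
w=img[170:270,175:280].astype(int)
m2=((w[...,0]-w[...,2])>15).astype(np.uint8)
k=max(cv2.findContours(m2,0,2)[0],key=cv2.contourArea)+[175,170]
print("outer",cv2.approxPolyDP(k,4,True).reshape(-1,2).tolist())
print("bore",plane(c,220,218,.063)); 
s=cam("side"); print("bore side",plane(s,246,158.5,.063),"sock flange side",plane(s,267,235.5,.03))
for n,u,v,z in(("can",234,119,.17),("jar",338,150,.06)): print(n,plane(c,u,v,z))
cv2.imwrite("pics/cr.png",np.hstack([cv2.resize(img[165:270,175:280,::-1],(400,400),interpolation=2),cv2.resize(s["img"][130:210,206:296,::-1],(400,400),interpolation=2)]))
E
```

```text
brass ((330.4661865234375, 244.44808959960938), (16.8369083404541, 17.4518985748291), 69.48269653320312) [ 0.52632391 -0.03327847  0.03      ]
brass ((415.8603820800781, 232.32913208007812), (21.177322387695312, 22.60441780090332), 91.21451568603516) [ 0.55691912 -0.21579673  0.03      ]
outer [[216, 176], [181, 231], [242, 264], [273, 206]]
bore [0.57238938 0.19782644 0.063     ]
bore side [0.5719129  0.19646379 0.063     ] sock flange side [ 0.52685787 -0.03653816  0.03      ]
can [0.74726401 0.1577649  0.17      ]
jar [ 0.72706395 -0.04455956  0.06      ]
```

View pics/cr.png

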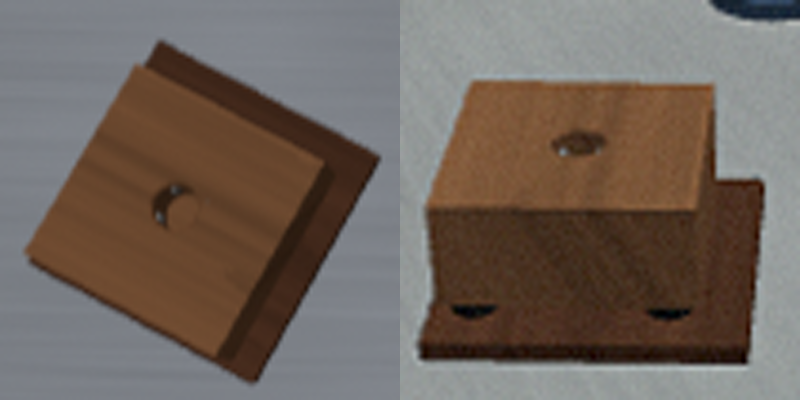

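The crop gives a bore centre near (221.2,219.3) in the top view and (246.1,158.8) in the side view, so about (0.571,0.197). Next I go above the small socket.

```bash
R='[-1,-0.030,-0.027,0,0]'
python3 -m jog '[[-1,-0.030,-0.027,0,0],[-1,-0.030,-0.027,0,0],[-1,-0.030,-0.027,0,0],[-1,-0.030,-0.027,0,0],[-1,-0.030,-0.027,0,0]]'
python3 -m jog '[[-1,-0.030,-0.027,0,0],[-1,-0.030,-0.027,0,0],[-1,-0.030,-0.027,0,0],[-1,-0.030,-0.027,0,0],[-1,-0.030,-0.027,0,0]]'
python3 -m jog '[[-1,-0.030,-0.027,0,0],[-1,-0.030,-0.027,0,0],[-1,-0.030,-0.027,0,0],[-1,-0.030,-0.027,0,0],[-1,-0.030,-0.027,0,0]]'
python3 -m jog '[[-1,-0.030,-0.025,0,0],[-1,-0.030,-0.025,0,0],[-1,0,0,0,0],[-1,0,0,0,0]]'
python3 - <<'E'
from h import *
print(env.tip_extent, env.get_state()["joint_pos"])
c=cam("wrist"); print(c["fov_y"],c["cx"],c["cy"],c["T"]); img=c["img"]; cv2.imwrite("pics/w0.png",img[...,::-1])
hsv=cv2.cvtColor(img,cv2.COLOR_RGB2HSV)
m=cv2.inRange(hsv,(12,120,50),(30,255,255))
for k in cv2.findContours(m,0,2)[0]:
    if cv2.contourArea(k)>200:
        e=cv2.fitEllipse(k); print("brass",e,plane(c,*e[0],.030),plane(c,*e[0],.062))
E
```

```text
clock: 0.62
tcp_pos: [0.2691, 0.3777, 0.2421]
orientation: [0.0, 0.143, 0.99, -0.0]
wrist_force: [1.4, -0.6, 0.4]
finger_gap: 0.0855
grip_force: 0.0
clock: 1.03
tcp_pos: [0.3747, 0.2055, 0.2424]
orientation: [0.0, 0.143, 0.99, 0.0]
wrist_force: [1.0, 0.3, -0.2]
finger_gap: 0.0851
grip_force: 0.0
clock: 1.45
tcp_pos: [0.4803, 0.0333, 0.2423]
orientation: [0.0, 0.144, 0.99, 0.0]
wrist_force: [0.8, 1.5, 0.8]
finger_gap: 0.0854
grip_force: 0.0
clock: 1.78
tcp_pos: [0.5237, -0.0315, 0.2415]
orientation: [-0.001, 0.145, 0.989, 0.0]
wrist_force: [-1.5, 0.8, -0.5]
finger_gap: 0.0855
grip_force: 0.0
0.011 [-2.13324393e-01  2.16653994e-01 -8.46127830e-02  1.27070321e+00
  1.58431708e-04  7.81269840e-02]
60.383064942684385 319.17892736492365 192.9295126083335 [[ 2.86840684e-01 -9.19732491e-01 -2.67982399e-01  4.56335329e-01]
 [ 9.57978057e-01  2.75587956e-01  7.95570324e-02 -1.11891432e-02]
 [ 6.81533967e-04 -2.79541452e-01  9.60133383e-01  3.73029710e-01]
 [ 0.00000000e+00  0.00000000e+00  0.00000000e+00  1.00000000e+00]]
brass ((163.45721435546875, 244.44961547851562), (43.148990631103516, 60.21380615234375), 49.232662200927734) [ 0.55936518 -0.21839041  0.03      ] [ 0.5497539  -0.19906136  0.062     ]
brass ((318.7866516113281, 168.98501586914062), (36.73595428466797, 38.486446380615234), 179.73007202148438) [ 0.52762657 -0.03270847  0.03      ] [ 0.52097607 -0.03070101  0.062     ]
brass ((550.6656494140625, 143.46556091308594), (159.0556640625, 189.93296813964844), 67.22713470458984) [0.56913498 0.19643819 0.03      ] [0.55861231 0.17706939 0.062     ]
```

View pics/w0.png

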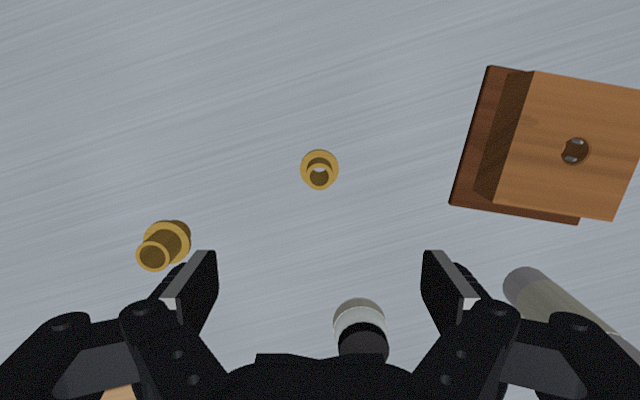

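The wrist view shows the small socket centred at (319,169), the big one at (163,244), and the bore at (575,151). The socket estimate agrees at (0.527,-0.034), so I go down and grip.

```bash
python3 -m jog '[[-1,-0.004,-0.0015,0.03,0],[-1,0,0,0.035,0],[-1,0,0,0.035,0],[-1,0,0,0.03,0],[-1,0,0,0.03,0]]' 60
python3 -m jog '[[-1,0,0,0.02,0],[-1,0,0,0.016,0],[-1,0,0,0,0],[-1,0,0,0,0]]'
python3 -m jog '[[1,0,0,0,0],[1,0,0,0,0],[1,0,0,0,0],[1,0,0,0,0],[1,0,0,0,0]]' 60
python3 -m jog '[[1,0,0,0,0],[1,0,0,0,0],[1,0,0,0,0],[1,0,0,0,0],[1,0,0,0,0]]'
python3 -m jog '[[1,0,0,0,0],[1,0,0,0,0]]'
python3 - <<'E'
from h import *
for n in ("wrist","side"): cv2.imwrite(f"pics/g_{n}.png",cam(n)["img"][...,::-1])
w=cv2.imread("pics/g_wrist.png")[:, :]; s=cv2.imread("pics/g_side.png")[180:280,200:360]
cv2.imwrite("pics/g.png",np.vstack([cv2.resize(w,(480,300)),cv2.resize(s,(480,300))]))
E
```

```text
clock: 2.25
tcp_pos: [0.5252, -0.0304, 0.0811]
orientation: [-0.0, 0.142, 0.99, 0.0]
wrist_force: [0.6, -0.1, -0.4]
finger_gap: 0.0854
grip_force: 0.0
clock: 2.58
tcp_pos: [0.5251, -0.0308, 0.046]
orientation: [-0.001, 0.142, 0.99, 0.0]
wrist_force: [-0.6, 0.4, 0.9]
finger_gap: 0.0852
grip_force: 0.0
clock: 3.0
tcp_pos: [0.527, -0.0323, 0.0471]
orientation: [0.001, 0.143, 0.99, 0.0]
wrist_force: [0.4, 1.8, 4.2]
finger_gap: 0.0258
grip_force: 7.6
clock: 3.42
tcp_pos: [0.5271, -0.0324, 0.0472]
orientation: [0.001, 0.143, 0.99, 0.0]
wrist_force: [-1.2, -0.2, 5.5]
finger_gap: 0.0242
grip_force: 58.6
clock: 3.58
tcp_pos: [0.5272, -0.0324, 0.0472]
orientation: [0.001, 0.143, 0.99, 0.0]
wrist_force: [-1.7, 0.3, 5.6]
finger_gap: 0.0242
grip_force: 58.6
```

View pics/g.png

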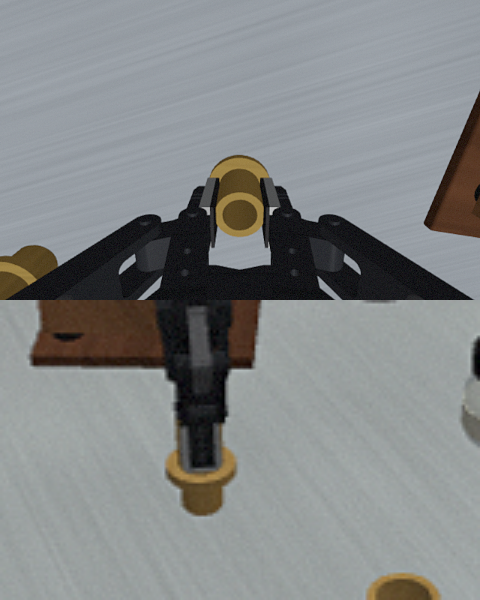

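The socket is gripped squarely, with the fingertips resting on the flange. I lift, go to a spot beyond the bore where the wrist camera can see it, and measure.

```bash
python3 -m jog '[[1,0,0,-0.02,0],[1,0,0,-0.04,0],[1,0,0,-0.04,0],[1,0,0,-0.02,0],[1,0,0,0,0]]'
python3 -m jog '[[1,-0.004,0.040,0,0],[1,-0.004,0.040,0,0],[1,-0.004,0.040,0,0],[1,-0.004,0.040,0,0],[1,-0.004,0.040,0,0]]'
python3 -m jog '[[1,-0.012,0.035,0,0],[1,-0.012,0.018,0,0],[1,-0.012,0,0,0],[1,0,0,0,0],[1,0,0,0,0]]'
python3 - <<'E'
from h import *
print(env.get_state()["tcp_pos"],env.get_state()["wrist_force"])
c=cam("wrist"); np.save("w1T.npy",c["T"]); print(c["T"]); cv2.imwrite("pics/w1.png",c["img"][...,::-1])
E
```

```text
clock: 4.1
tcp_pos: [0.5296, -0.0329, 0.1716]
orientation: [0.004, 0.143, 0.99, -0.0]
wrist_force: [0.9, 0.1, -2.5]
finger_gap: 0.0243
grip_force: 59.3
clock: 4.52
tcp_pos: [0.6021, 0.1553, 0.1646]
orientation: [-0.001, 0.144, 0.99, -0.0]
wrist_force: [0.4, -1.0, -1.4]
finger_gap: 0.0238
grip_force: 59.5
clock: 4.93
tcp_pos: [0.6513, 0.1943, 0.164]
orientation: [-0.002, 0.143, 0.99, -0.001]
wrist_force: [-0.4, -0.4, -2.4]
finger_gap: 0.0247
grip_force: 59.6
[0.65126329 0.19430492 0.16404285] [-0.35682396 -0.37725766 -2.40411827]
[[ 2.83443421e-01 -9.21351892e-01 -2.66027287e-01  5.84114694e-01]
 [ 9.58988526e-01  2.72054886e-01  7.95433614e-02  2.14544919e-01]
 [-9.13403306e-04 -2.77663158e-01  9.60678061e-01  2.95738691e-01]
 [ 0.00000000e+00  0.00000000e+00  0.00000000e+00  1.00000000e+00]]
```

View pics/w1.png

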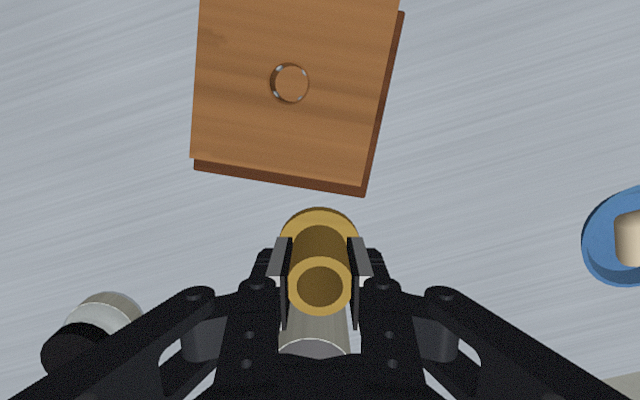

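The wrist view shows the bore at (290,83.5), collar rim at (320.5,285.5) and flange at about (319,238). The can is behind, clear of the gripper.

```bash
python3 - <<'E'
from h import *
c=cam("wrist"); t=env.get_state()["tcp_pos"]; q=env.get_state()["orientation"]
from scipy.spatial.transform import Rotation as R
A=R.from_quat(np.roll(q,-1)).as_matrix()
b=plane(c,290,83.5,.063); k=plane(c,320.5,285.5,t[2]+.0148)
print(t,"bore",b,"collar",k, "collar off tcp",k-t)
print("tool shift from collar",A.T@(b-k),"from tcp",A.T@(b-t))
m=cv2.inRange(cv2.cvtColor(c["img"],cv2.COLOR_RGB2HSV),(12,120,50),(30,255,255)); m[:200]=0;m[:,:278]=0;m[:,362:]=0
# flange outer rim centre from top arc
pts=[(u,np.nonzero(m[:,u])[0][0]) for u in range(292,348,2)]
# project model flange circle top edge for candidate centre = tcp offset
for off in ((0,0),(k-t)[:2]):
    cc=np.array([t[0]+off[0],t[1]+off[1],t[2]-.0472+.03])
    P=np.array([proj(c,cc+.02*np.array([np.cos(a),np.sin(a),0])) for a in np.linspace(0,6.28,200)])
    print("pred flange u",P[:,0].min(),P[:,0].max(),"top v",P[:,1].min())
print("seen top v",min(p[1] for p in pts), np.nonzero(m[235])[0][[0,-1]])
E
```

```text
[0.6508014  0.19381502 0.16511586] bore [0.57230664 0.19775018 0.063     ] collar [0.65136961 0.19465093 0.17991586] collar off tcp [0.0005682  0.00083591 0.0148    ]
tool shift from collar [ 0.07638673 -0.01940116  0.11712616] from tcp [ 0.07611646 -0.01845433  0.1023244 ]
pred flange u 275.79340254562135 360.7282170652258 top v 208.2475185831735
pred flange u 277.86076349154877 362.7517957458345 top v 208.88864699569663
seen top v 207 [280 357]
```

```bash
python3 -m jog '[[1,0.038,-0.0095,0,0],[1,0.038,-0.0095,0,0],[1,0,0,0.03,0],[1,0,0,0,0],[1,0,0,0,0]]'
python3 -m jog '[[1,0,0,0,0],[1,0,0,0,0],[1,0,0,0,0]]'
python3 - <<'E'
from h import *
from scipy.spatial.transform import Rotation as R
s=env.get_state();t=s["tcp_pos"];A=R.from_quat(np.roll(s["orientation"],-1)).as_matrix()
print(t,s["wrist_force"],A.T@(np.array([.572,.197,.110])-t), A[:,2])
E
```

```text
clock: 5.45
tcp_pos: [0.572, 0.1971, 0.1356]
orientation: [-0.001, 0.144, 0.99, -0.0]
wrist_force: [-0.1, 0.4, -1.3]
finger_gap: 0.0242
grip_force: 59.6
clock: 5.7
tcp_pos: [0.5754, 0.1977, 0.1374]
orientation: [0.001, 0.144, 0.99, 0.0]
wrist_force: [0.2, -0.8, -2.5]
finger_gap: 0.0244
grip_force: 59.6
[0.57538116 0.1977023  0.13744359] [ 0.15502881 -0.8486149  -2.49014575] [ 0.00309948 -0.0016668   0.02743522] [ 2.34915053e-03  5.01358807e-04 -9.99997115e-01]
```

```bash
python3 -m jog '[[1,0,0,0,0],[1,0,0,0,0],[1,0,0,0,0]]' | head -2
python3 -m jog '[[1,0,0,0,0],[1,0,0,0,0],[1,0,0,0,0]]' | head -2
python3 -m jog '[[1,0.002,0,0,0],[1,0,0,0,0],[1,0,0,0,0]]' | head -2
python3 -m jog '[[1,0,0,0,0],[1,0,0,0,0],[1,0,0,0,0]]' | head -2
```

```text
clock: 5.95
tcp_pos: [0.5742, 0.1978, 0.1365]
clock: 6.2
tcp_pos: [0.5737, 0.1979, 0.1362]
clock: 6.45
tcp_pos: [0.5717, 0.1985, 0.1363]
clock: 6.7
tcp_pos: [0.5719, 0.1984, 0.1363]
```

```bash
python3 -m jog '[[1,0,-0.001,0.012,0],[1,0,0,0.01,0],[1,0,0,0,0],[1,0,0,0,0],[1,0,0,0,0]]'
python3 -m jog '[[1,0,0,0.002,0],[1,0,0,0.001,0],[1,0,0,0,0],[1,0,0,0,0],[1,0,0,0,0]]'
python3 -m jog '[[1,0,0,0.001,0],[1,0,0,0.001,0],[1,0,0,0,0],[1,0,0,0,0],[1,0,0,0,0]]'
```

```text
clock: 7.12
tcp_pos: [0.5715, 0.1975, 0.1143]
orientation: [-0.0, 0.143, 0.99, -0.0]
wrist_force: [1.3, -0.4, -2.3]
finger_gap: 0.0241
grip_force: 59.6
clock: 7.53
tcp_pos: [0.5716, 0.1975, 0.1115]
orientation: [0.0, 0.143, 0.99, 0.0]
wrist_force: [0.2, -0.5, -2.3]
finger_gap: 0.0243
grip_force: 59.6
clock: 7.95
tcp_pos: [0.5715, 0.1974, 0.1093]
orientation: [-0.0, 0.143, 0.99, 0.0]
wrist_force: [0.0, 0.3, -1.5]
finger_gap: 0.0242
grip_force: 59.6
```

```bash
python3 -m jog '[[1,0,0,0.001,0],[1,0,0,0.001,0],[1,0,0,0,0],[1,0,0,0,0],[1,0,0,0,0]]'
python3 -m jog '[[1,0,0,0.001,0],[1,0,0,0.001,0],[1,0,0,0,0],[1,0,0,0,0],[1,0,0,0,0]]'
```

```text
clock: 8.37
tcp_pos: [0.5714, 0.1974, 0.1071]
orientation: [-0.0, 0.143, 0.99, -0.0]
wrist_force: [-1.0, -0.2, -2.5]
finger_gap: 0.024
grip_force: 59.7
clock: 8.78
tcp_pos: [0.5714, 0.1974, 0.1052]
orientation: [-0.0, 0.143, 0.99, 0.0]
wrist_force: [-0.6, -0.2, -2.1]
finger_gap: 0.0241
grip_force: 59.7
```

No contact at 5 mm below the rim height, so the nose is in the bore. I continue onto the ribs.

```bash
python3 -m jog '[[1,0,0,0.001,0],[1,0,0,0.001,0],[1,0,0,0.001,0],[1,0,0,0,0],[1,0,0,0,0]]' | sed -n '2p;4p'
python3 -m jog '[[1,0,0,0.001,0],[1,0,0,0.001,0],[1,0,0,0,0],[1,0,0,0,0]]' | sed -n '2p;4p'
python3 -m jog '[[1,0,0,0.001,0],[1,0,0,0.001,0],[1,0,0,0,0],[1,0,0,0,0]]'
```

```text
tcp_pos: [0.5714, 0.1974, 0.1021]
wrist_force: [-1.5, 0.1, -1.8]
tcp_pos: [0.5714, 0.1974, 0.1003]
wrist_force: [-2.3, -0.8, 0.1]
clock: 9.87
tcp_pos: [0.5716, 0.1975, 0.099]
orientation: [0.0, 0.143, 0.99, 0.0]
wrist_force: [-3.8, -0.2, 5.0]
finger_gap: 0.024
grip_force: 60.5
```

```bash
python3 -m jog '[[1,0.0005,0,0.001,0],[1,0,0,0.001,0],[1,0,0,0,0],[1,0,0,0,0]]' 80| sed -n '2,4p'
python3 -m jog '[[1,0,0,0.001,0],[1,0,0,0.001,0],[1,0,0,0,0],[1,0,0,0,0]]' | sed -n '2,4p'
python3 -m jog '[[1,0,0,0.001,0],[1,0,0,0.001,0],[1,0,0,0,0],[1,0,0,0,0]]' | sed -n '2,4p'
```

```text
tcp_pos: [0.5715, 0.1975, 0.0974]
orientation: [0.001, 0.143, 0.99, 0.0]
wrist_force: [-3.4, -1.3, 6.5]
tcp_pos: [0.5716, 0.1975, 0.0958]
orientation: [0.001, 0.143, 0.99, 0.0]
wrist_force: [-4.2, 0.0, 8.0]
tcp_pos: [0.5715, 0.1975, 0.0941]
orientation: [0.001, 0.143, 0.99, 0.0]
wrist_force: [-5.3, -1.0, 10.5]
```

```bash
python3 -m jog '[[1,0.0007,0,0.001,0],[1,0,0,0.001,0],[1,0,0,0,0],[1,0,0,0,0]]' | sed -n '2,4p'
python3 -m jog '[[1,0,0,0.001,0],[1,0,0,0.001,0],[1,0,0,0,0],[1,0,0,0,0]]' | sed -n '2,4p'
python3 -m jog '[[1,0,0,0.001,0],[1,0,0,0.001,0],[1,0,0,0,0],[1,0,0,0,0]]' | sed -n '2,4p'
```

```text
tcp_pos: [0.5714, 0.1976, 0.0924]
orientation: [0.002, 0.144, 0.99, 0.0]
wrist_force: [-3.7, -1.2, 11.4]
tcp_pos: [0.5714, 0.1976, 0.0904]
orientation: [0.002, 0.144, 0.99, 0.0]
wrist_force: [-5.0, -1.5, 10.9]
tcp_pos: [0.5714, 0.1976, 0.0885]
orientation: [0.002, 0.144, 0.99, 0.0]
wrist_force: [-4.4, -2.0, 11.8]
```

```bash
python3 -m jog '[[1,0.0005,-0.0002,0.001,0],[1,0,0,0.001,0],[1,0,0,0,0],[1,0,0,0,0]]' | sed -n '2,4p'
python3 -m jog '[[1,0,0,0.001,0],[1,0,0,0,0],[1,0,0,0,0]]' | sed -n '2,4p'
python3 -m jog '[[1,0,0,0.001,0],[1,0,0,0,0],[1,0,0,0,0]]' | sed -n '2,4p'
```

```text
tcp_pos: [0.5713, 0.1975, 0.0866]
orientation: [0.002, 0.144, 0.99, 0.0]
wrist_force: [-4.3, -1.9, 11.4]
tcp_pos: [0.5713, 0.1975, 0.0856]
orientation: [0.002, 0.144, 0.99, 0.0]
wrist_force: [-4.8, -2.0, 12.4]
tcp_pos: [0.5713, 0.1975, 0.0847]
orientation: [0.002, 0.144, 0.99, 0.0]
wrist_force: [-4.4, -1.7, 12.3]
```

```bash
python3 -m jog '[[1,0,0,0.001,0],[1,0,0,0,0],[1,0,0,0,0]]' | sed -n '2,4p'
python3 -m jog '[[1,0,0,0.001,0],[1,0,0,0,0],[1,0,0,0,0]]' | sed -n '2,4p'
```

```text
tcp_pos: [0.5713, 0.1976, 0.0842]
orientation: [0.002, 0.144, 0.99, 0.0]
wrist_force: [-7.5, -1.5, 16.0]
tcp_pos: [0.5713, 0.1975, 0.0838]
orientation: [0.002, 0.144, 0.99, 0.0]
wrist_force: [-7.7, -3.2, 18.5]
```

The force is rising at the block's own foot stiffness of about 8 N/mm, so the shoulder has landed. I press slightly further to seat it, and relieve the side load.

```bash
python3 -m jog '[[1,0.0005,0,0.001,0],[1,0,0,0,0],[1,0,0,0,0]]' | sed -n '2,4p'
python3 -m jog '[[1,0.0005,0,0.001,0],[1,0,0,0,0],[1,0,0,0,0]]' | sed -n '2,4p'
```

```text
tcp_pos: [0.5713, 0.1976, 0.0834]
orientation: [0.003, 0.144, 0.99, 0.0]
wrist_force: [-7.4, -3.3, 21.4]
tcp_pos: [0.5712, 0.1976, 0.083]
orientation: [0.003, 0.144, 0.99, 0.0]
wrist_force: [-7.1, -4.4, 25.2]
```

```bash
python3 -m jog '[[1,0,0,-0.002,0],[1,0,0,-0.002,0],[1,0,0,0,0],[1,0,0,0,0]]' | sed -n '2,4p'
python3 -m jog '[[1,0,0,-0.001,0],[1,0,0,-0.001,0],[1,0,0,0,0],[1,0,0,0,0]]' | sed -n '2,4p'
python3 - <<'E'
from h import *
s=cam("side"); cv2.imwrite("pics/s2.png",cv2.resize(s["img"][110:210,180:330,::-1],(750,500),interpolation=2))
E
```

```text
tcp_pos: [0.5711, 0.1976, 0.0848]
orientation: [0.003, 0.144, 0.99, 0.0]
wrist_force: [-2.6, -1.6, 10.8]
tcp_pos: [0.571, 0.1976, 0.0855]
orientation: [0.002, 0.144, 0.99, 0.0]
wrist_force: [2.0, -2.5, 6.3]
```

View pics/s2.png

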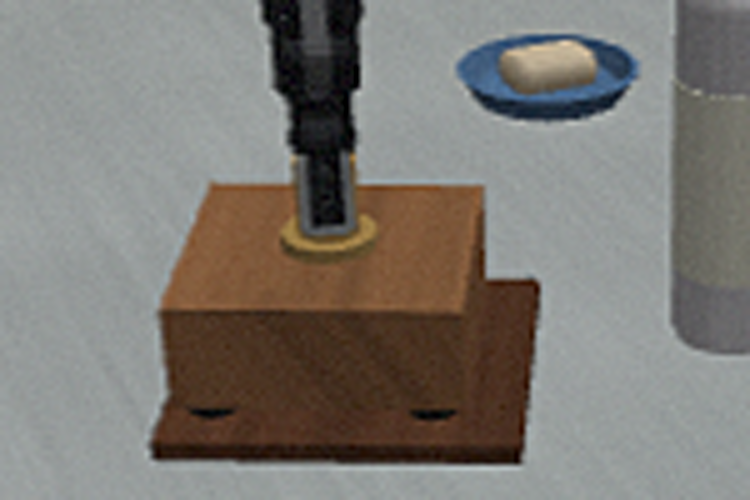

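The picture shows the flange lying on the wood at (328,235). I release and retreat.

```bash
python3 -m jog '[[1,0,0,-0.001,0],[1,0,0,0,0],[-1,0,0,0,0],[-1,0,0,0,0],[-1,0,0,0,0]]' 20
python3 -m jog '[[-1,0,0,0,0],[-1,0,0,0,0],[-1,0,0,0,0],[-1,0,0,0,0]]'
python3 -m jog '[[-1,0,0,-0.01,0],[-1,0,0,-0.03,0],[-1,0,0,-0.04,0],[-1,0,0,-0.04,0],[-1,0,0,0,0]]'
python3 -m jog '[[-1,0.03,0,0,0],[-1,0.03,0,0,0],[-1,0.02,0,0,0],[-1,0,0,0,0],[-1,0,0,0,0]]'
python3 - <<'E'
from h import *
s=cam("side");t=cam("top"); cv2.imwrite("pics/f.png",np.hstack([cv2.resize(s["img"][110:210,200:300,::-1],(400,400),interpolation=2),cv2.resize(t["img"][100:270,175:345,::-1],(400,400),interpolation=2)]))
E
```

```text
clock: 14.83
tcp_pos: [0.5677, 0.1983, 0.0844]
orientation: [-0.001, 0.143, 0.99, 0.0]
wrist_force: [0.1, 1.2, -0.3]
finger_gap: 0.0593
grip_force: 0.0
clock: 15.17
tcp_pos: [0.5687, 0.1981, 0.0852]
orientation: [-0.0, 0.143, 0.99, 0.0]
wrist_force: [-0.8, -0.9, -0.6]
finger_gap: 0.0856
grip_force: 0.0
clock: 15.58
tcp_pos: [0.5728, 0.1989, 0.215]
orientation: [0.007, 0.143, 0.99, 0.002]
wrist_force: [0.6, -0.4, 0.3]
finger_gap: 0.0855
grip_force: 0.0
clock: 16.0
tcp_pos: [0.4917, 0.2211, 0.2064]
orientation: [0.001, 0.143, 0.99, 0.0]
wrist_force: [0.1, 0.9, 0.9]
finger_gap: 0.0856
grip_force: 0.0
```

View pics/f.png

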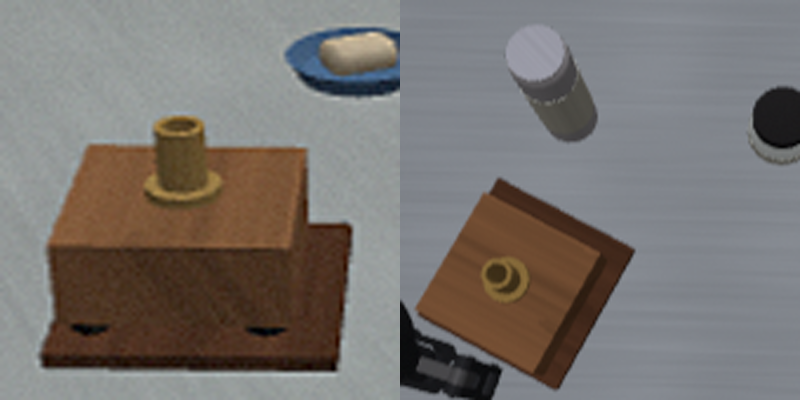

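The final view shows the socket upright with its flange flat on the wood at (183,188), the can and jar unmoved, and the gripper clear. I hand in.

```bash
python3 -m jog '[[-1,0,0,0,0],[-1,0,0,0,0],[-1,0,0,0,0],[-1,0,0,0,0]]' | head -2
python3 -c "from workcell import env; print(env.hand_in())"
```

```text
clock: 16.43
tcp_pos: [0.4926, 0.2205, 0.205]
the job is handed in; nothing more can be done
None
```

The smaller socket is pressed into the bore and released. The landing was felt as a rise in force, the flange looks flat on the wood, and the highest press seen was about 28 N. The larger socket, the jar and the can were not touched, and the job was handed in at about 16 s; no verdict came back.

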